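# Lid from the drying rack, pressed home and locked on the bottle warmer

### The job

Take the round lid out of the drying rack, lay it flat on the nightstand with its knob up and let go of it, then pick it up again and set it on the bottle warmer with its plug in the well. Press the lid down, firmly but without forcing it, until the sealing ring under it has sunk as far as it goes; only then swing the wire bail over the lid and push it all the way down onto it. Leave the jar, mug, teething ring and pacifier where they are.

Things in the scene. Friction and masses are not known exactly. Their poses are not given: they have to be found in the camera images.
- lid: Loose round white plastic lid, 0.16 kg. Origin: centre of the plug's underside; z axis runs through the flange to the knob. Plug: radius 37 mm, z 0 to 12 mm (chamfered foot). Flange disc: radius 55 mm, z 12 to 20 mm. Knob: grey cylinder, radius 12 mm, z 20 to 50 mm. At the start it stands on edge in the rack, z axis level, knob facing roughly away from the robot, top edge at height 122 mm.
- lid_knob (a point): Centre of the top of the lid's knob (50 mm along the lid's z axis from its origin).
- rack: Fixed white drying rack. Origin: centre of its underside. Floor plate 90 (x) x 150 (y) x 12 mm. Two upright channels at y = +-49 mm, reaching 78 mm above the nightstand, hold the lid's flange on edge: slot 10 mm wide along x, centred on x = 0, end stops at y = +-57 mm. The lid draws straight up out of it.
- warmer: Fixed round white bottle warmer. Origin: centre of its underside, z up. Body radius 62 mm, rim 85 mm high, open well of radius 40 mm, 45 mm deep, with a grey sealing ring round its mouth. With the lid home, the lid's origin is 75 mm above this origin. Brackets on the +y side (x = +-32 mm, y 64 to 84 mm) reach 110 mm high and carry the bail's hinge.
- seal (a joint): How far the sealing ring is pressed down, m: 0 = standing up 10 mm proud, 0.008 = fully home. It is stiff (about 9 N to move it) and stays where it is left; the lid's weight does not move it.
- seal_top (a point): Centre of the top face of the sealing ring (inner radius 40, outer 52 mm), on the warmer's axis.
- bail (a joint): Opening angle of the bail, rad: 0 = closed, lying level over the lid (its stop); 1.57 = upright; 2.1 = leaning back. Stiff: it stays where it is left (about 2 N at its bar moves it). It cannot reach 0 while the lid is not pressed home.
- bail_hinge (a point): Middle of the bail's hinge line: at x 0, y 75, z 102 mm in the warmer's frame. The hinge line runs along the warmer's x.
- bail_bar (a point): Middle of the bail's cross bar, 120 mm from the hinge line, with a white press pad 44 mm along the bar, 14 mm across, 10 mm thick. The bail is a U of 8 mm wire, side arms at x = +-32 mm passing either side of the knob. In the warmer's frame the bar is at y = 75 - 120 cos(angle), z = 102 + 120 sin(angle) mm.
- jar: Bystander: closed glass jar, radius 34 mm, 100 mm high. Origin: centre of its underside.
- mug: Bystander: white mug, radius 40 mm, 85 mm high, cat-shaped handle on its +y side to 77 mm. Origin: centre of its underside.
- teether: Bystander: beech teething ring lying flat, 72 mm across, 12 mm thick. Origin: centre of its underside.
- pacifier: Bystander: blue pacifier, shield 44 mm across, 32 mm high. Origin: centre of its underside.
Things that resemble listed ones, but are neither listed nor needed, are in the scene too. What is shaped like the lid but purple or yellow is not meant.

How it is judged (in metres and radians):
On the way, in this order (a step that is already met when the one before it is completed fails the run):
1. the lid lies flat on the nightstand, knob up, let go and at rest (angle between lid's own z axis and vertical below 0.1 rad and height (world z) of lid below 0.012 m and contact force between lid and the arm below 0.1 N and contact force between lid and the fingers below 0.1 N and linear speed of lid below 0.03 m/s), for 0.3 s.
2. the lid sits level on the warmer and is pressed down until the sealing ring is home, with the bail still open (value of joint seal above 0.0065 m and horizontal distance between lid and warmer below 0.01 m and angle between lid's own z axis and vertical below 0.08 rad and z of lid in the frame of warmer between 0.07 and 0.078 m and value of joint bail above 1 rad), for 0.2 s.
At the end, for the whole second after the job is handed in: The lid sits on the warmer, within 10 mm of its axis and level within 0.08 rad, its underside 70 to 78 mm above the warmer's foot; the sealing ring is pressed down at least 6.5 of its 8 mm; the bail is closed to within 0.07 rad of its stop; all at rest (value of joint seal above 0.0065 m and horizontal distance between lid and warmer below 0.01 m and angle between lid's own z axis and vertical below 0.08 rad and z of lid in the frame of warmer between 0.07 and 0.078 m and value of joint bail below 0.07 rad and linear speed of lid below 0.02 m/s); the robot touches nothing.
It fails at once if the lid is forced onto the warmer with more than 60 N (contact force between lid and warmer above 60 N).
It fails at once if a bystander (jar, mug, teething ring, pacifier) is moved more than 30 mm (distance of any of jar, mug, teether, pacifier from where it was at the start of the episode above 0.03 m).
It also fails if it takes over 72 s, if anything falls off the work surface, if the arm or the gripper's body presses on something with over 40 N, if the wrist force passes 120 N, or if a joint passes its speed limit or range.

### The arm

A 6-joint arm with a two-finger parallel gripper is mounted at the origin on the work surface. World frame = base frame: x ahead of the robot, y to its left, z up, the work surface at z = 0. Lengths are in m, angles in degrees, forces in N, time in s.
With the tool pointing down it reaches from about 0.4 to 0.825 m from the base axis. Payload 7 kg.
Tool frame: the origin (TCP) lies midway between the tips of the shut fingers; the grasp point (between the pads) lies ctrl.grasp_offset behind it (ctrl.grasp_offset is the distance from the TCP to the grasp point, in m); z points along the fingers, y is the line along which they close (so a half turn about z gives the same grasp; the last joint's range is limited). The gripper opens to 88 mm and grips with 3 to 60 N. Pads are 19 mm wide; open, the fingers measure 130 mm over their backs; the gripper's body (78 mm by 193 mm) begins 47 mm behind the grasp point.
Start: joints at [88.986, 20.546, 0.682, 0, -70.136, -16.507], TCP at [0.203, 0.644, 0.227] pointing down, gripper open.
Joint ranges: [-176.03, 176.03], [-82.01, 121.73], [-58.28, 71.71], [-173.87, 95.51], [-174.79, -0.11], [-173.66, 173.66]. Speed limits (degrees/s): [136.94, 136.94, 172.46, 180, 180, 180].

### API

Orientations are given as [roll, pitch, yaw] about the fixed x, y, z axes, in that order (R = Rz(yaw) Ry(pitch) Rx(roll)).
In Python, from plant import ctrl gives the robot as it stands. The module is installed in compiled form; this text tells all that it offers.
- The arm moves only by the tool send_rows, never from a script. Its argument "increments" is a list that holds one entry, the list of rows, each a list of 4 numbers: the shift along the world's x, y, z normalised to -1 to 1, where 1 is 0.2 m, then the turn about the world's z normalised to -1 to 1, where 1 is 1.5 rad. In form: [[[x, y, z, roll], ...]]. A call has 1 to 12 rows; each row is the pose to reach, as a shift and turn from the pose commanded when the call began; what a row does not reach only later rows make up. A row lasts 1/8 s, in which the tool goes at most 62.5 mm and 10.7 degrees, less where a joint would pass 70% of its speed; a pose out of reach is approached as far as the arm can. A call with a number of a shift or a turn outside -1 to 1 is refused whole. A call with a gripper value outside its range is refused whole. "jaw" is the opening, from 0 (shut) to 1 (fully open), set as the call begins (left out, the last holds). The fingers move at their own pace and stop on an object; the grip force is fixed at half the most. Time passes only in rows, so rows that repeat a pose let the fingers close. It gives the time, the measured TCP pose, the force, the opening and the grip force at its end, in the units of the state.
- ctrl.get_obs(): the state, without advancing time (a new reading comes with each control period).
- ctrl.snapshot(name): name is "scene" or "side" or "wrist"; returns the picture (384x512x3 uint8, red, green, blue); there is no depth.
- ctrl.calibration(name): a dict with "mtx" (3x3 intrinsics, pixels), "k1" (the pictures are not rectified: a ray, as slopes to the right and down, at radius r is drawn at 1 + k1 r^2 times it, then the intrinsics apply), "eye" and "attitude" of the camera in the world. Camera axes: x right, y up, looking along -z (the intrinsics and any distortion apply to the point x, -y, -z); pixel columns grow to the right and rows downward; lengths in m; the calibration is good to about 2 mm. A picture is of the moment at which its call begins: read the wrist's pose just before it. calibration takes no time and is no camera call; for the wrist camera it gives the pose at the moment of the call.
- ctrl.close_job(): hands the job in; it is judged then, once.
Trained networks look in the newest picture that a camera, given by its name, has taken for a name from the list of things; names that differ only in an ending like _2 or _b are one class to them, and where a whole thing is asked for, a point or a joint stands for the part that bears it (a point fixed in the world has none). Each returns a list of dicts, best first, with "conf" (0 to 1); they miss things now and then, are a little off and sometimes report something else, mostly with a low value. They report only what shows in the picture. A call takes as long as a camera call. They do not tell look-alikes from the thing itself.
- ctrl.trace(thing, camera): "mask" (384x512 bool, what is visible of it) and "bbox" ([left, top, right, bottom] in pixels, round what is visible of it).
- ctrl.spot_point(thing, camera): "pixel" ([row, column] in pixels: a listed point, or the origin of a listed thing).
The state is a dict: "clock": time; "joint_pos": joint angles; "qvel": joint speeds; "tau": joint torques, N m; "tool_pos": TCP position; "orientation": TCP orientation; "force": force on the tool from outside, world axes, zero at the start; "moment": the same for the moment, N m; "opening": finger opening in m; "gripper_force": force on a finger pad.
Only numpy, scipy, OpenCV 4.12 (cv2) and the standard library are available. Lean on these libraries where they do the work, as an engineer would, in place of code of your own. Each camera call takes 0.05 s, during which the arm holds its last target. There are 200 camera calls.

## Working session

There is one attempt and no reset: what is moved stays moved. The work goes in short steps, Python scripts to look and compute and a tool call to move; the robot and the scene stay as the last step left them, time stands still between calls to the robot, and variables do not carry over. Pictures are saved under pics/ and viewed, at most 10 in all, crops included, and the job is handed in when it is done.

Besides the shell and the picture viewer there is one more tool, called after "Call:" by a JSON object that holds its "name" and its "arguments". send_rows: Moves the arm, as the interface text tells. Its arguments: {"type":"object","properties":{"increments":{"type":"array"},"jaw":{"type":"number"}},"required":["increments"]}

```bash
mkdir -p pics
cat > h.py <<'E'
import numpy as np, cv2
from scipy.optimize import least_squares
from plant import ctrl
def snap(n,f=None):
    c=ctrl.calibration(n); im=ctrl.snapshot(n)
    if f: cv2.imwrite('pics/'+f,im[:,:,::-1])
    return im,c
def R(c):
    a=np.array(c['attitude'],float)
    if a.shape==(3,3): return a
    from scipy.spatial.transform import Rotation as Q
    return Q.from_euler('xyz',a,degrees=True).as_matrix() if a.size==3 else Q.from_quat(a).as_matrix()
def proj(c,P):
    p=(np.atleast_2d(P)-np.array(c['eye']))@R(c)
    s=np.c_[p[:,0]/-p[:,2],-p[:,1]/-p[:,2]]; s=s*(1+c['k1']*(s**2).sum(1,keepdims=True))
    m=np.array(c['mtx']); return s@m[:2,:2].T+m[:2,2]   # col,row
def ray(c,col,row):
    m=np.array(c['mtx']); d=np.linalg.solve(m[:2,:2],np.array([col,row])-m[:2,2]); s=d.copy()
    for _ in range(20): s=d/(1+c['k1']*(s@s))
    return np.array(c['eye']),R(c)@np.array([s[0],-s[1],-1])
def onz(c,col,row,z):
    e,d=ray(c,col,row); return e+d*(z-e[2])/d[2]
def tri(obs):
    """obs: list of (c,col,row)"""
    A=np.zeros((3,3));b=np.zeros(3)
    for c,u,v in obs:
        e,d=ray(c,u,v); d=d/np.linalg.norm(d); M=np.eye(3)-np.outer(d,d); A+=M;b+=M@e
    P=np.linalg.solve(A,b)
    return P,[np.round(proj(c,P)[0]-[u,v],1) for c,u,v in obs]
E
python3 - <<'E'
from h import *
ims={}
for n in ['scene','side','wrist']:
    ims[n]=snap(n,n+'0.png')
print(ims['scene'][1]); print(ims['side'][1]); print(ctrl.grasp_offset, ctrl.get_obs())
for n in ['scene','side']:
    for t in ['lid','lid_knob','rack','warmer','seal_top','bail_hinge','bail_bar','jar','mug','teether','pacifier']:
        print(n,t,[(np.round(d['pixel']).astype(int).tolist(),round(d['conf'],2)) for d in ctrl.spot_point(t,n)][:4])
cv2.imwrite('pics/both0.png',np.hstack([ims['scene'][0],ims['side'][0]])[:,:,::-1])
E
```

```text
{'mtx': array([[439.88458014,   0.        , 259.32237408],
       [  0.        , 439.88458014, 192.31157851],
       [  0.        ,   0.        ,   1.        ]]), 'k1': -0.054521611609153656, 'eye': array([1.00911461, 0.35649284, 0.98610368]), 'attitude': array([ 34.05706733,   0.2526779 , 125.61123531])}
{'mtx': array([[402.51778152,   0.        , 258.00628583],
       [  0.        , 402.51778152, 196.70947545],
       [  0.        ,   0.        ,   1.        ]]), 'k1': -0.05860941176242368, 'eye': array([ 0.42002596, -0.93530206,  0.90583306]), 'attitude': array([49.14808528, -0.40464818, -5.69455053])}
0.0188 {'clock': 0.15, 'joint_pos': array([ 8.89846824e+01,  2.05810738e+01,  6.44752995e-01, -1.38890252e-02,
       -7.01354831e+01, -1.65048360e+01]), 'qvel': array([ 0.02060272, -0.23831771,  0.17410336, -0.06830444, -0.03283336,
       -0.03320122]), 'tau': array([ 9.51079601e-04, -5.83278000e+01,  2.93288416e+01,  7.00106174e+00,
        8.79061787e-03, -1.11633506e-04]), 'tool_pos': array([0.20314499, 0.64331108, 0.22584264]), 'orientation': array([ 1.79927445e+02, -7.8806849
[... 536 characters left out ...]
.71), ([261, 328], 0.34)]
scene bail_bar [([228, 382], 0.75), ([252, 365], 0.27)]
scene jar [([270, 221], 0.62)]
scene mug []
scene teether [([244, 332], 0.29)]
scene pacifier [([316, 267], 0.72)]
side lid [([263, 214], 0.66), ([258, 264], 0.63), ([254, 319], 0.63)]
side lid_knob [([240, 321], 0.81), ([253, 212], 0.7), ([250, 281], 0.69), ([179, 315], 0.45)]
side rack [([271, 271], 0.77), ([112, 245], 0.51)]
side warmer [([180, 256], 0.86)]
side seal_top [([156, 255], 0.79)]
side bail_hinge [([143, 248], 0.59)]
side bail_bar [([112, 244], 0.54)]
side jar [([209, 314], 0.96), ([110, 247], 0.39)]
side mug [([160, 205], 0.96)]
side teether [([325, 205], 0.81)]
side pacifier [([180, 314], 0.49)]
```

View pics/scene0.png

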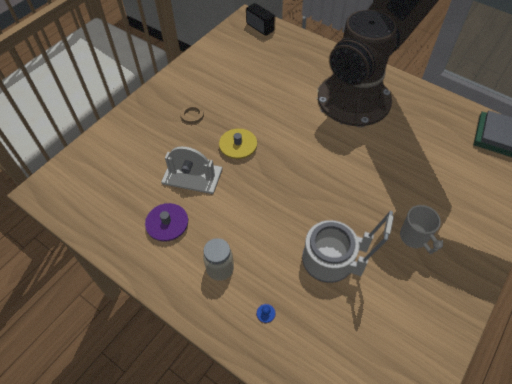

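View pics/side0.png

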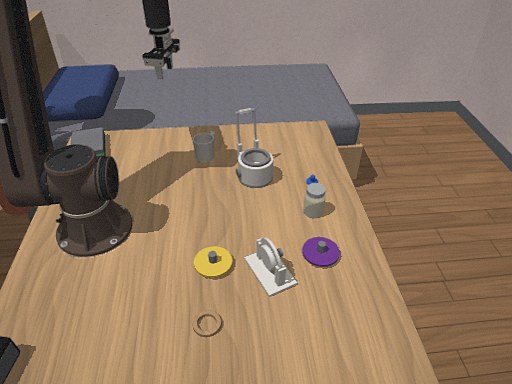

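Scene view: the white lid stands in the rack at about (187,162). The purple disc at (167,222) and yellow disc at (238,143) are look-alikes. The warmer is at (330,250) with its open bail at (378,238), the jar at (218,260), pacifier at (266,313), mug at (421,228) and ring at (192,115). 
Side view: white lid at (268,258), yellow at (213,262), purple at (321,252), warmer at (255,168). I choose the white lid, at scene (187,162) and side (268,258).

Run:
```python
from h import *
S,C=ctrl.calibration('scene'),ctrl.calibration('side')
def t(n,a,b): # a,b are [row,col]
    P,r=tri([(S,a[1],a[0]),(C,b[1],b[0])]); print(n,np.round(P,4),r)
t('lid',(161,191),(258,264)); t('knob',(173,184),(250,281))
t('warmer',(261,324),(180,256)); t('seal',(242,334),(156,255)); t('hinge',(250,365),(143,248)); t('bar',(228,382),(112,244))
t('jar',(270,221),(209,314)); t('pac',(316,267),(180,314))
t('yellow',(147,242),(263,214)); t('purple',(224,165),(254,319))
print('mug',onz(C,205,160,0),'teether',onz(C,205,325,0),'rack',onz(C,271,271,0))
ctrl.snapshot('scene');ctrl.snapshot('side')
a=cv2.imread('pics/scene0.png')[125:215,140:250]; b=cv2.imread('pics/side0.png')[220:305,225:335]
a=cv2.resize(a,(400,330),interpolation=cv2.INTER_CUBIC); b=cv2.resize(b,(400,330),interpolation=cv2.INTER_CUBIC)
cv2.imwrite('pics/crop1.png',np.hstack([a,b]))
```

```text
lid [ 0.5191 -0.2198  0.057 ] [array([ 1.8, -1.1]), array([1.9, 0.8])]
knob [ 0.5667 -0.2029  0.0668] [array([ 1.3, -0.8]), array([1.4, 0.5])]
warmer [ 0.5354  0.2114 -0.0113] [array([ 0.7, -0.5]), array([0.5, 0.3])]
seal [0.531  0.2199 0.0906] [array([ 0.2, -0.2]), array([0.2, 0.1])]
hinge [0.5127 0.2886 0.1004] [array([ 0.5, -0.4]), array([0.3, 0.2])]
bar [0.506  0.3039 0.2144] [array([ 2.8, -2.4]), array([1.8, 1.2])]
jar [0.7091 0.0229 0.0038] [array([ 0.1, -0.1]), array([0.1, 0. ])]
pac [0.7391 0.1774 0.0031] [array([-0.7,  0.4]), array([-0.5, -0.2])]
yellow [ 0.3718 -0.1704 -0.0016] [array([-0.8,  0.6]), array([-0.9, -0.5])]
purple [ 0.6882 -0.1732  0.0029] [array([ 1.7, -0.9]), array([1.6, 0.5])]
mug [0.34869824 0.33979969 0.        ] teether [ 0.34794525 -0.37406026  0.        ] rack [ 0.53507958 -0.21802571  0.        ]
```

View pics/crop1.png

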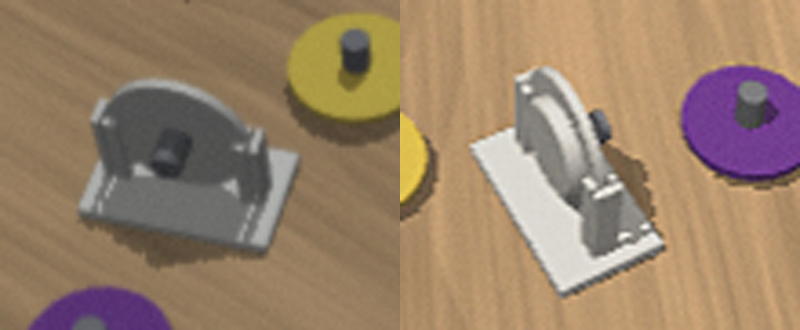

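The close crop confirms the white lid on edge in the white rack, with its grey knob facing away from the robot at crop (170,150), and purple and yellow lids beside it. Now I'll carry the wrist over the warmer and then the rack, with a look at each.

Call:
{"name": "send_rows", "arguments": {"increments": [[[0.5, -0.25, 0.4, 0], [1, -0.5, 0.5, 0], [1, -0.5, 0.5, 0], [1, -0.5, 0.5, 0]]]}}

```text
clock: 1.85
tool_pos: [0.4048, 0.5426, 0.3276]
orientation: [-180.0, -0.0, -17.5]
force: [1.1, 0.9, -0.6]
opening: 0.0874
gripper_force: 0.0
```

Call:
{"name": "send_rows", "arguments": {"increments": [[[0.25, -0.25, 0, 0], [0.5, -0.5, 0, 0], [0.75, -0.75, 0, 0], [0.95, -1, 0, 0], [0.95, -1, 0, 0], [0.95, -1, 0, 0]]]}}

```text
clock: 2.6
tool_pos: [0.5945, 0.3417, 0.3263]
orientation: [180.0, 0.0, -17.7]
force: [-0.4, -0.3, 0.1]
opening: 0.0876
gripper_force: 0.0
```

Run:
```python
from h import *
o=ctrl.get_obs();print(o['clock'],o['tool_pos'],o['orientation'],o['joint_pos'])
im,c=snap('wrist','w1.png'); print(c)
for t in ['warmer','seal_top','bail_hinge','bail_bar']:
    print(t,[(np.round(d['pixel'],1).tolist(),round(d['conf'],2)) for d in ctrl.spot_point(t,'wrist')][:3])
```

```text
2.6 [0.59449558 0.34172223 0.32632909] [ 1.79977113e+02  2.12136828e-03 -1.77003534e+01] [ 4.61383233e+01  1.93214919e+01  1.16143366e+01  8.26083010e-03
 -8.23143220e+01  2.61602174e+01]
{'mtx': array([[270.54054342,   0.        , 257.5598353 ],
       [  0.        , 270.54054342, 193.46165949],
       [  0.        ,   0.        ,   1.        ]]), 'k1': -0.03341004443070209, 'eye': array([0.65720491, 0.32183612, 0.48455969]), 'attitude': array([-1.41692471e+01,  5.37061947e-02, -1.07668125e+02])}
warmer [([173.7, 333.9], 0.88)]
seal_top [([173.3, 335.1], 0.5)]
bail_hinge [([215.6, 311.4], 0.82)]
bail_bar [([263.3, 312.1], 0.67)]
```

Call:
{"name": "send_rows", "arguments": {"increments": [[[-0.1, -0.3, 0, 0], [-0.3, -0.6, 0, 0], [-0.4, -0.9, 0, 0.1], [-0.5, -1, 0, 0.1], [-0.5, -1, 0, 0.1], [-0.5, -1, 0, 0.1]]]}}

```text
clock: 3.6
tool_pos: [0.4932, 0.1444, 0.3271]
orientation: [-179.9, -0.0, -8.9]
force: [-0.0, 0.1, -0.6]
opening: 0.0879
gripper_force: 0.0
```

Run:
```python
from h import *
o=ctrl.get_obs();print(o['clock'],o['tool_pos'],o['orientation'])
im,c=snap('wrist','w2.png'); print(c['eye'],c['attitude'])
for t in ['warmer','seal_top','bail_hinge','bail_bar','lid','lid_knob']:
    print(t,[(np.round(d['pixel'],1).tolist(),round(d['conf'],2)) for d in ctrl.spot_point(t,'wrist')][:3])
```

```text
3.6 [0.49320392 0.14442996 0.32705704] [-1.79946962e+02 -4.87840117e-02 -8.87244986e+00]
[0.55804896 0.13416773 0.48533248] [-14.10525176   0.13035337 -98.83866424]
warmer [([148.6, 216.3], 0.71)]
seal_top []
bail_hinge []
bail_bar [([209.5, 98.9], 0.93)]
lid [([19.5, 435.2], 0.8), ([115.9, 496.5], 0.61), ([201.0, 436.6], 0.59)]
lid_knob [([208.9, 453.9], 0.91), ([5.5, 454.0], 0.8), ([87.2, 486.1], 0.57)]
```

Call:
{"name": "send_rows", "arguments": {"increments": [[[0, -0.3, 0, 0.1], [0, -0.6, 0, 0.2], [0, -0.9, 0, 0.3], [0, -1, 0, 0.35], [0, -1, 0, 0.35], [0, -1, 0, 0.35]]]}}

```text
clock: 4.7
tool_pos: [0.4934, -0.0559, 0.3264]
orientation: [-180.0, 0.0, 21.1]
force: [0.2, 0.3, -0.0]
opening: 0.0877
gripper_force: 0.0
```

Run:
```python
from h import *
o=ctrl.get_obs();print(o['clock'],o['tool_pos'],o['orientation'])
im,c=snap('wrist','w3.png'); print(c['eye'],c['attitude'])
for t in ['lid','lid_knob','rack']:
    print(t,[(np.round(d['pixel'],1).tolist(),round(d['conf'],2)) for d in ctrl.spot_point(t,'wrist')][:4])
a=cv2.imread('pics/w2.png');b=cv2.imread('pics/w3.png')
cv2.imwrite('pics/w23.png',cv2.resize(np.hstack([a,b]),(800,300),interpolation=cv2.INTER_AREA))
```

```text
4.7 [ 0.49336182 -0.05594475  0.32640038] [-1.79991085e+02  1.30975106e-02  2.10749682e+01]
[ 0.55482346 -0.03247517  0.48460156] [-14.12798819   0.07761911 -68.88869012]
lid [([191.8, 363.5], 0.83), ([82.5, 366.7], 0.73), ([242.7, 293.1], 0.57), ([83.4, 120.9], 0.16)]
lid_knob [([78.9, 376.6], 0.96), ([257.7, 298.5], 0.58), ([161.8, 363.7], 0.57)]
rack [([176.5, 345.8], 0.63), ([191.1, 361.6], 0.41)]
```

View pics/w23.png

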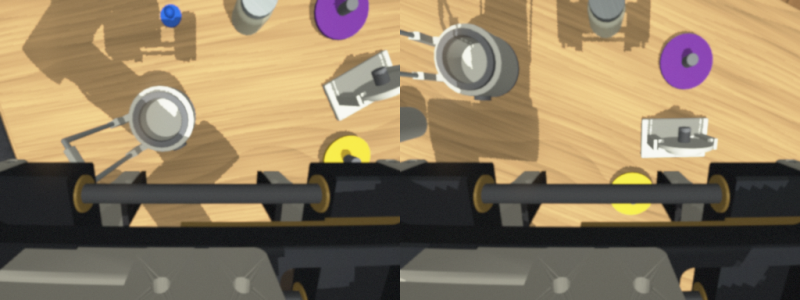

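Call:
{"name": "send_rows", "arguments": {"increments": [[[-0.1, -0.3, -0.1, 0], [-0.15, -0.6, -0.2, 0], [-0.15, -0.8, -0.2, 0], [-0.15, -0.8, -0.2, 0], [-0.15, -0.8, -0.2, 0]]]}}

```text
clock: 5.52
tool_pos: [0.4634, -0.216, 0.2865]
orientation: [-180.0, 0.0, 21.1]
force: [-0.1, 0.1, -0.7]
opening: 0.0875
gripper_force: 0.0
```

```bash
cat >> h.py <<'E'
def mkc(eye,att,w=ctrl.calibration('wrist')): return dict(w,eye=np.array(eye),attitude=np.array(att))
S,C=ctrl.calibration('scene'),ctrl.calibration('side')
W1=mkc([0.65720491,0.32183612,0.48455969],[-14.1692471,.0537,-107.668125])
W2=mkc([0.55804896,0.13416773,0.48533248],[-14.10525176,0.13035337,-98.83866424])
W3=mkc([0.55482346,-0.03247517,0.48460156],[-14.12798819,0.07761911,-68.88869012])
def T(n,*o):
    P,r=tri([(c,rc[1],rc[0]) for c,rc in o]); print(n,np.round(P,4),[x.tolist() for x in r]); return P
E
python3 - <<'E'
from h import *
o=ctrl.get_obs();print(o['clock'],o['tool_pos'],o['orientation'])
im,c=snap('wrist','w4.png'); print(c['eye'],c['attitude'])
r={}
for t in ['lid','lid_knob','rack']:
    l=ctrl.spot_point(t,'wrist'); r[t]=l
    print(t,[(np.round(d['pixel'],1).tolist(),round(d['conf'],2)) for d in l][:4])
for d in r['lid_knob'][:2]: T('knob',(S,(173,184)),(C,(250,281)),(W2,(87.2,486.1)),(W3,(161.8,363.7)),(c,d['pixel']))
for d in r['lid'][:2]: T('lid',(S,(161,191)),(C,(258,264)),(W2,(115.9,496.5)),(W3,(191.8,363.5)),(c,d['pixel']))
T('seal',(S,(242,334)),(C,(156,255)),(W1,(173.3,335.1)))
T('hinge',(S,(250,365)),(C,(143,248)),(W1,(215.6,311.4)))
T('bar',(S,(228,382)),(C,(112,244)),(W1,(263.3,312.1)),(W2,(209.5,98.9)))
T('warmer',(S,(261,324)),(C,(180,256)),(W1,(173.7,333.9)),(W2,(148.6,216.3)))
cv2.imwrite('pics/w4c.png',im[:,:,::-1])
E
```

```text
5.525 [ 0.46338799 -0.21597234  0.28648949] [-1.79989827e+02  3.23025657e-03  2.11331098e+01]
[ 0.52477214 -0.1924702   0.44471362] [-14.11798425   0.07921497 -68.83249897]
lid [([138.3, 274.9], 0.91), ([207.2, 221.5], 0.88), ([15.5, 288.3], 0.8)]
lid_knob [([103.7, 278.8], 0.77), ([216.9, 214.5], 0.66)]
rack [([125.1, 273.4], 0.58)]
knob [ 0.5641 -0.206   0.068 ] [[1.0, -2.3], [0.6, 1.1], [-2.3, -0.1], [0.8, -0.2], [-0.6, -2.7]]
knob [ 0.5355 -0.1939  0.1056] [[9.8, -16.2], [-9.8, -10.7], [10.1, 19.4], [-5.6, 18.7], [47.7, -99.3]]
lid [ 0.5191 -0.2238  0.0637] [[0.3, -3.4], [2.1, 0.3], [-4.6, 0.5], [-2.6, -0.5], [2.7, -0.4]]
lid [ 0.5002 -0.2116  0.086 ] [[7.3, -11.1], [-5.2, -8.1], [-0.8, 14.4], [-9.8, 11.2], [43.3, -58.3]]
seal [0.5391 0.2261 0.0857] [[0.5, 4.8], [2.3, 0.1], [6.9, 9.1]]
hinge [0.5114 0.2869 0.1018] [[0.2, -1.5], [0.0, 0.1], [-1.6, -1.5]]
bar [0.5032 0.3076 0.2164] [[5.3, -2.9], [0.9, 0.2], [0.8, -3.6], [4.0, -3.9]]
warmer [ 0.5328  0.2132 -0.012 ] [[1.9, -0.8], [-0.3, 0.1], [-0.2, -0.9], [1.1, -2.0]]
```

View pics/w4c.png

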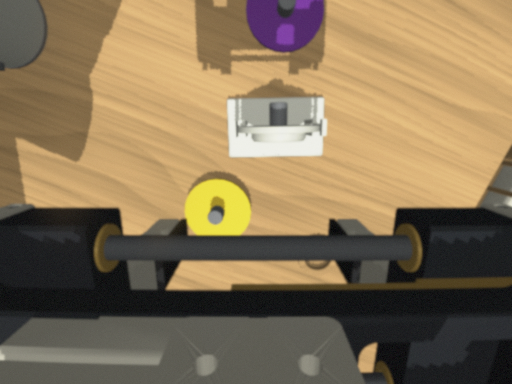

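Wrist view: the rack plate's corners are at (228,98), (323,95), (324,155) and (229,158), and the grey knob is at (279,112) with the flange at (277,133). The axis lines up with the image within about 2°.

Run:
```python
from h import *
c=mkc([0.52477214,-0.1924702,0.44471362],[-14.11798425,0.07921497,-68.83249897])
P=np.array([onz(c,*p,0.012)[:2] for p in [(228,98),(323,95),(324,155),(229,158)]])
print(P.round(4)); 
for i,j in [(0,1),(3,2),(3,0),(2,1)]:
    d=P[j]-P[i]; print(np.linalg.norm(d).round(4),np.degrees(np.arctan2(d[1],d[0])).round(1))
print('rack c',P.mean(0))
# knob left/right silhouette centre at height .067
for p in [(279,103),(278.5,125),(277,131)]: print(onz(c,*p,0.067), onz(c,*p,0.079))
im=cv2.imread('pics/w4.png')
for r in (104,110,116,122): print(r, im[r,262:298].mean(1).astype(int))
```

```text
[[ 0.5465 -0.1352]
 [ 0.6029 -0.2682]
 [ 0.5204 -0.3072]
 [ 0.4611 -0.1675]]
0.1445 -67.0
0.1518 -67.0
0.0913 20.7
0.0912 25.3
rack c [ 0.53270308 -0.21954683]
[ 0.56224445 -0.20804075  0.067     ] [ 0.56105395 -0.20754607  0.079     ]
[ 0.53554624 -0.21819521  0.067     ] [ 0.53520395 -0.21737792  0.079     ]
[ 0.52743329 -0.21929412  0.067     ] [ 0.52734875 -0.21844192  0.079     ]
104 [162 160 162 163 161 159 151 124 100  95 101 110 116 122 130 135 138 140
 138 137 130 128 118 113 115 134 153 162 162 165 164 162 162 161 163 162]
110 [163 163 160 161 162 161 148 114  80  69  71  73  79  86  86  92  90  95
  94  89  87  84  81  79  92 125 153 161 162 163 162 164 162 162 163 163]
116 [160 162 162 159 162 160 147 115  82  69  70  75  81  82  84  88  89  89
  88  87  86  82  78  76  93 125 150 162 161 160 162 163 162 162 161 163]
122 [163 162 162 164 161 160 149 116  83  72  69  76  82  83  87  88  90  89
  88  85  83  80  77  76  94 129 151 159 161 160 163 160 162 160 162 160]
```

Call:
{"name": "send_rows", "arguments": {"increments": [[[0.2, 0.02, -0.1, 0.022], [0.46, 0.032, -0.4, 0.022], [0.46, 0.032, -0.7, 0.022], [0.46, 0.032, -0.7, 0.022], [0.46, 0.032, -0.7, 0.022]]], "jaw": 0.45}}

```text
clock: 6.35
tool_pos: [0.5555, -0.2097, 0.1475]
orientation: [180.0, 0.0, 23.1]
force: [0.8, 0.0, 1.3]
opening: 0.0442
gripper_force: 0.0
```

Run:
```python
from h import *
o=ctrl.get_obs();print(o['clock'],o['tool_pos'],o['orientation'],o['opening'])
im,c=snap('wrist','w5.png'); im2,_=snap('side')
for t in ['lid','lid_knob']:
    print(t,[(np.round(d['pixel'],1).tolist(),round(d['conf'],2)) for d in ctrl.spot_point(t,'wrist')][:4])
cv2.imwrite('pics/w5c.png',cv2.resize(np.hstack([im,cv2.resize(im2[180:310,190:363],(512,384))])[:,:,::-1],(800,300)))
print(proj(c,[[.564,-.206,.068],[.5557,-.2097,.067],[0.5327,-.2195,.122]]))
```

```text
6.35 [ 0.55547593 -0.20973245  0.1474757 ] [1.79972470e+02 3.39990211e-02 2.31130855e+01] 0.044190074831909315
lid [([237.9, 257.6], 0.79), ([59.1, 274.4], 0.75)]
lid_knob [([42.8, 276.3], 0.95), ([188.6, 256.1], 0.82)]
[[257.48009719 189.82736942]
 [257.63480246 199.24039494]
 [257.55859176 251.43609837]]
```

View pics/w5c.png

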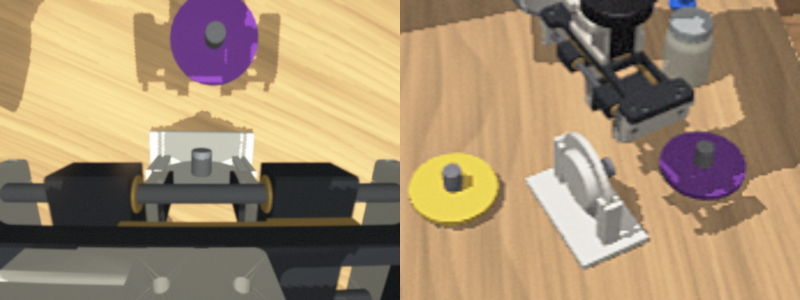

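The knob is centred between the fingers (column 258 measured, 257.5 predicted). I'll descend and grip.

Call:
{"name": "send_rows", "arguments": {"increments": [[[0, 0, -0.15, 0], [0, 0, -0.3, 0], [0, 0, -0.4, 0], [0, 0, -0.433, 0], [0, 0, -0.433, 0]]]}}

```text
clock: 7.18
tool_pos: [0.5558, -0.2101, 0.061]
orientation: [180.0, -0.1, 23.0]
force: [0.5, -0.5, 0.6]
opening: 0.0393
gripper_force: 0.0
```

Call:
{"name": "send_rows", "arguments": {"increments": [[[0, 0, 0, 0], [0, 0, 0, 0], [0, 0, 0, 0], [0, 0, 0, 0]]], "jaw": 0.1}}

```text
clock: 7.68
tool_pos: [0.556, -0.2099, 0.0607]
orientation: [180.0, -0.1, 23.1]
force: [0.3, 1.7, 5.1]
opening: 0.023
gripper_force: 30.0
```

Gripped (opening 23 mm, about the 24 mm knob). Lifting straight up.

Call:
{"name": "send_rows", "arguments": {"increments": [[[0, 0, 0.1, 0], [0, 0, 0.2, 0], [0, 0, 0.35, 0], [0, 0, 0.4, 0], [0, 0, 0.4, 0]]]}}

```text
clock: 8.3
tool_pos: [0.5551, -0.2099, 0.1398]
orientation: [-180.0, -0.0, 23.0]
force: [-0.0, 0.1, -3.1]
opening: 0.0232
gripper_force: 30.0
```

Run:
```python
from h import *
im,c=snap('side'); im2,_=snap('scene')
for n in ['side','scene']:
  for t in ['lid','lid_knob']:
    print(n,t,[(np.round(d['pixel'],1).tolist(),round(d['conf'],2)) for d in ctrl.spot_point(t,n)][:4])
cv2.imwrite('pics/s6.png',np.hstack([cv2.resize(im[170:310,180:330],(400,373)),cv2.resize(im2[80:220,120:270],(400,373))])[:,:,::-1])
```

```text
side lid [([243.9, 264.5], 0.87), ([254.5, 319.4], 0.79), ([267.7, 211.0], 0.78)]
side lid_knob [([250.4, 212.1], 0.93), ([230.2, 282.4], 0.57)]
scene lid [([225.5, 167.6], 0.9), ([141.6, 188.4], 0.71), ([144.1, 237.5], 0.65)]
scene lid_knob [([138.2, 238.3], 0.74), ([148.6, 180.0], 0.66), ([214.1, 165.3], 0.6), ([114.1, 189.1], 0.23)]
```

View pics/s6.png

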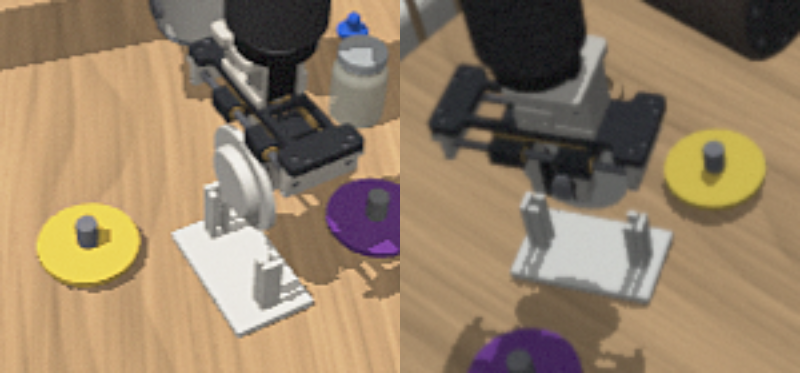

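The side crop shows the lid free of the rack (crop (245,185)), still on edge. The tool can't tilt, so I'll pivot the lid in the fingers by drawing its lower half back against one rack post.

Call:
{"name": "send_rows", "arguments": {"increments": [[[0.06, 0.1, 0, 0], [0.03, 0.256, 0, 0], [0.03, 0.256, -0.07, 0], [0.03, 0.256, -0.14, 0], [0.03, 0.256, -0.14, 0]]]}}

```text
clock: 9.22
tool_pos: [0.5603, -0.1589, 0.1102]
orientation: [-179.9, 0.2, 23.0]
force: [-0.4, 0.1, -1.5]
opening: 0.0232
gripper_force: 30.0
```

Call:
{"name": "send_rows", "arguments": {"increments": [[[-0.023, -0.01, 0, 0], [-0.046, -0.02, 0, 0], [-0.069, -0.03, 0, 0], [-0.092, -0.04, 0, 0], [-0.115, -0.05, 0, 0], [-0.138, -0.059, 0, 0], [-0.138, -0.059, 0, 0]]]}}

```text
clock: 10.1
tool_pos: [0.5391, -0.1707, 0.116]
orientation: [179.7, -0.6, 23.1]
force: [8.2, 2.9, 9.2]
opening: 0.0231
gripper_force: 30.0
```

Run:
```python
from h import *
im,c=snap('side'); im2,_=snap('scene')
cv2.imwrite('pics/s7.png',np.hstack([cv2.resize(im[170:310,180:330],(400,373)),cv2.resize(im2[80:220,120:270],(400,373))])[:,:,::-1])
```

```text
(no output)
```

View pics/s7.png

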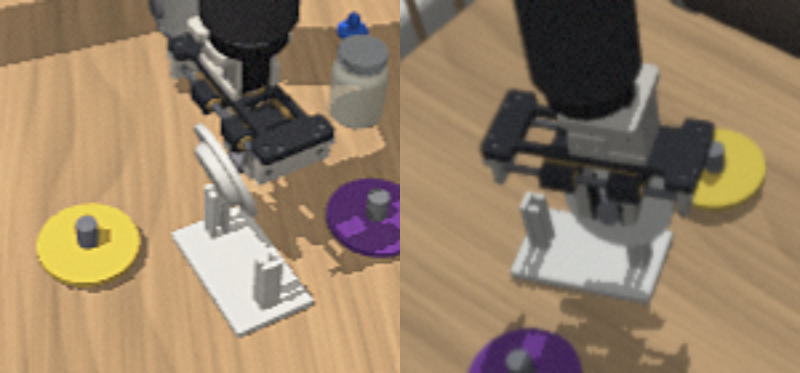

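It's tilting (knob now angled up by about 35°). I'll continue.

Call:
{"name": "send_rows", "arguments": {"increments": [[[-0.023, -0.01, 0.01, 0], [-0.046, -0.02, 0.02, 0], [-0.069, -0.03, 0.02, 0], [-0.092, -0.04, 0.02, 0], [-0.092, -0.04, 0.02, 0], [-0.092, -0.04, 0.02, 0]]]}}

```text
clock: 10.95
tool_pos: [0.5188, -0.179, 0.1189]
orientation: [179.8, -0.4, 23.1]
force: [3.5, 0.4, 6.8]
opening: 0.0233
gripper_force: 30.0
```

Run:
```python
from h import *
im,c=snap('side'); im2,_=snap('scene')
cv2.imwrite('pics/s8.png',np.hstack([cv2.resize(im[170:310,180:330],(400,373)),cv2.resize(im2[80:220,120:270],(400,373))])[:,:,::-1])
```

```text
(no output)
```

View pics/s8.png

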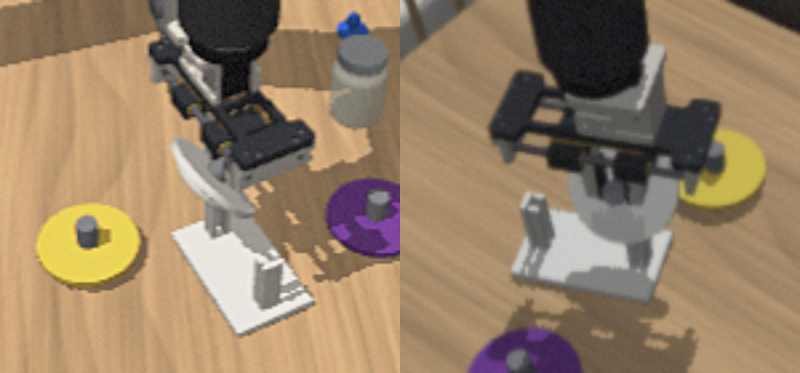

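Nearly upright now (about 65°). I'll take it to free table between the rack and warmer, and use the table to level it.

Call:
{"name": "send_rows", "arguments": {"increments": [[[0, 0, 0.2, 0], [0, 0.2, 0.2, 0], [0, 0.5, 0.2, 0], [0, 0.8, 0.2, 0], [0, 1, 0, 0], [0, 1, -0.25, 0], [0, 1, -0.25, 0]]]}}

```text
clock: 11.92
tool_pos: [0.5121, 0.0206, 0.0634]
orientation: [-180.0, 0.4, 23.1]
force: [0.9, -0.2, -1.3]
opening: 0.0233
gripper_force: 30.0
```

Call:
{"name": "send_rows", "arguments": {"increments": [[[0, 0, -0.03, 0], [0, 0, -0.06, 0], [0, 0, -0.09, 0], [0, 0, -0.12, 0], [0, 0, -0.15, 0], [0, 0, -0.17, 0], [0, 0, -0.17, 0]]]}}

```text
clock: 12.8
tool_pos: [0.5158, 0.02, 0.0358]
orientation: [179.9, -0.1, 23.1]
force: [-11.2, -5.7, 37.7]
opening: 0.0233
gripper_force: 30.0
```

Call:
{"name": "send_rows", "arguments": {"increments": [[[0, 0, 0.03, 0], [0, 0, 0.03, 0]]]}}

```text
clock: 13.05
tool_pos: [0.5159, 0.0215, 0.0388]
orientation: [-180.0, -0.1, 23.0]
force: [0.4, 0.2, -2.2]
opening: 0.0229
gripper_force: 30.0
```

Run:
```python
from h import *
o=ctrl.get_obs(); print(o['tool_pos'],o['force'],o['moment'])
obs={'lid':[],'lid_knob':[]}
for n in ['side','scene','wrist']:
  im,c=snap(n)
  q=proj(c,[[*o['tool_pos'][:2],0],[*o['tool_pos'][:2],.05]]); print(n,'expect base,knob',q.round(1).tolist())
  for k,t in enumerate(['lid','lid_knob']):
    l=[d for d in ctrl.spot_point(t,n) if np.linalg.norm(np.array(d['pixel'])[::-1]-q[k])<25]
    print(n,t,[(np.round(d['pixel'][::-1],1).tolist(),round(d['conf'],2)) for d in l][:2])
    if l: obs[t].append((c,l[0]['pixel']))
for t in obs:
    if len(obs[t])>1: T(t,*obs[t])
im=ctrl.snapshot('side'); q=proj(C,[*o['tool_pos'][:2],.03])[0].astype(int)
im2=ctrl.snapshot('scene'); p=proj(S,[*o['tool_pos'][:2],.03])[0].astype(int)
f=lambda a,q: cv2.resize(a[q[1]-45:q[1]+45,q[0]-50:q[0]+50],(400,360),interpolation=cv2.INTER_CUBIC)
cv2.imwrite('pics/s9.png',np.hstack([f(im,q),f(im2,p)])[:,:,::-1])
```

```text
[0.51593787 0.02151824 0.03880868] [ 0.40317904  0.23608774 -2.16965547] [-0.01376909 -0.06017807 -0.0163265 ]
side expect base,knob [[256.2, 213.8], [256.3, 202.4]]
side lid [([245.8, 210.5], 0.77)]
side lid_knob [([252.8, 196.4], 0.76)]
scene expect base,knob [[266.7, 214.6], [266.8, 204.4]]
scene lid [([272.4, 199.8], 0.78)]
scene lid_knob [([267.8, 202.3], 0.85)]
wrist expect base,knob [[257.8, 213.6], [257.8, 240.8]]
wrist lid []
wrist lid_knob [([259.0, 252.3], 0.67)]
lid [0.4817 0.0156 0.0232] [[0.0, 0.0], [0.0, -0.0]]
lid_knob [0.5132 0.025  0.0672] [[2.5, 1.3], [0.9, -1.7], [-9.4, 4.1]]
```

Whatever small tilt is left, the centre of gravity is well inside the low edge, so letting go will settle it knob-up.

Call:
{"name": "send_rows", "arguments": {"increments": [[[0, 0, -0.01, 0], [0, 0, -0.01, 0], [0, 0, -0.01, 0], [0, 0, -0.01, 0]]], "jaw": 0.8}}

```text
clock: 14.1
tool_pos: [0.5152, 0.0215, 0.036]
orientation: [180.0, -0.0, 23.0]
force: [0.3, -0.8, -0.1]
opening: 0.0576
gripper_force: 0.0
```

Call:
{"name": "send_rows", "arguments": {"increments": [[[0, 0, 0.2, 0], [0, 0, 0.4, 0], [-0.1, 0, 0.6, -0.1], [-0.1, 0, 0.6, -0.1], [-0.1, 0, 0.6, -0.1]]], "jaw": 0.8}}

```text
clock: 14.72
tool_pos: [0.495, 0.0215, 0.1559]
orientation: [-180.0, -0.0, 14.5]
force: [0.4, 0.0, -0.1]
opening: 0.07
gripper_force: 0.0
```

Run:
```python
from h import *
o=ctrl.get_obs(); print(o['clock'],o['tool_pos'],o['orientation'])
obs={'lid':[],'lid_knob':[]}; B=np.array([.51,.022])
for n in ['side','scene','wrist']:
  im,c=snap(n,'r_'+n+'.png')
  q=proj(c,[[*B,0],[*B,.05]])
  for k,t in enumerate(['lid','lid_knob']):
    l=[d for d in ctrl.spot_point(t,n) if np.linalg.norm(np.array(d['pixel'])[::-1]-q[k])<35]
    print(n,t,q[k].round(),[(np.round(d['pixel'][::-1],1).tolist(),round(d['conf'],2)) for d in l][:2])
    if l: obs[t].append((c,l[0]['pixel']))
for t in obs:
    if len(obs[t])>1: T(t,*obs[t])
```

```text
14.725 [0.49504027 0.02148754 0.15587961] [-1.79980528e+02 -2.66378581e-02  1.45087538e+01]
side lid [254. 214.] [([243.3, 217.0], 0.85)]
side lid_knob [254. 202.] [([244.7, 206.3], 0.65)]
scene lid [268. 213.] [([274.1, 202.8], 0.84)]
scene lid_knob [268. 203.] [([271.8, 189.6], 0.9), ([274.3, 205.2], 0.23)]
wrist lid [260. 170.] [([263.6, 196.6], 0.87)]
wrist lid_knob [261. 178.] []
lid [ 0.4749  0.0129 -0.0034] [[0.6, 0.2], [-1.3, 0.2], [-3.3, 2.8]]
lid_knob [0.4755 0.0062 0.0521] [[-0.7, -0.4], [-0.8, 0.6]]
```

The lid lies flat at about (0.475, 0.01), with its knob 55 mm above its base, so knob up. I'll turn the tool for the warmer and take a closer fix on knob and warmer.

Call:
{"name": "send_rows", "arguments": {"increments": [[[0, 0.1, 0.1, -0.12], [0, 0.2, 0.2, -0.24], [0, 0.2, 0.3, -0.36], [0, 0.2, 0.3, -0.48], [0, 0.2, 0.3, -0.6], [0, 0.2, 0.3, -0.72], [0, 0.2, 0.3, -0.84], [0, 0.2, 0.3, -0.98], [0, 0.2, 0.3, -0.98]]]}}

```text
clock: 16.3
tool_pos: [0.4952, 0.0615, 0.2158]
orientation: [180.0, -0.0, -69.8]
force: [0.7, -0.1, 0.2]
opening: 0.0704
gripper_force: 0.0
```

```bash
cat >> h.py <<'E'
def look(names,B=None):
    for n in names:
        im,c=snap(n)
        yield n,im,c
E
python3 - <<'E'
from h import *
o=ctrl.get_obs(); print(o['clock'],o['tool_pos'],o['orientation'])
obs={}
for n in ['side','scene','wrist']:
  im,c=snap(n,'q_'+n+'.png')
  for t,B in [('lid',[.475,.01,0]),('lid_knob',[.475,.008,.05]),('seal_top',[.531,.22,.095]),('bail_hinge',[.512,.287,.102]),('bail_bar',[.504,.306,.216]),('warmer',[.531,.218,0])]:
    q=proj(c,B)[0]
    l=[d for d in ctrl.spot_point(t,n) if np.linalg.norm(np.array(d['pixel'])[::-1]-q)<20]
    if l: obs.setdefault(t,[]).append((c,l[0]['pixel']))
    if t in('lid','warmer'):
      for d in ctrl.trace(t,n):
        b=d['bbox']
        if b[0]-8<q[0]<b[2]+8 and b[1]-8<q[1]<b[3]+8: print(n,t,'bbox',np.round(b),d['conf'],'exp',q.round(1))
for t in obs: print(t,len(obs[t])) if len(obs[t])<2 else T(t,*obs[t])
E
```

```text
16.3 [0.49521133 0.06145901 0.21583657] [ 1.79987421e+02 -1.37079138e-03 -6.97652587e+01]
side lid bbox [226. 205. 263. 226.] 0.86 exp [244. 217.]
side warmer bbox [238. 112. 273. 191.] 0.56 exp [255.2 176.8]
scene lid bbox [251. 183. 292. 217.] 0.78 exp [271.9 201.8]
scene warmer bbox [302. 210. 392. 282.] 0.74 exp [328.5 258.6]
wrist warmer bbox [186. 220. 247. 291.] 0.89 exp [200.5 260.2]
lid [ 0.476   0.0121 -0.0054] [[2.9, 1.6], [1.4, -2.5], [0.5, 3.5]]
lid_knob [0.4691 0.0075 0.0522] [[1.6, 0.3], [3.8, 2.3]]
seal_top [0.529  0.2172 0.095 ] [[1.7, 0.9], [2.3, -1.8]]
bail_bar [0.5111 0.3094 0.2177] [[1.3, 0.9], [2.1, -1.8]]
warmer [ 0.5293  0.2194 -0.0131] [[-0.4, -0.0], [-0.8, -0.4]]
bail_hinge 1
```

```bash
cat > fit.py <<'E'
from h import *
def gradmag(f):
    g=cv2.GaussianBlur(cv2.imread('pics/'+f,0).astype(np.float32),(0,0),1.0)
    return np.hypot(cv2.Sobel(g,cv2.CV_32F,1,0),cv2.Sobel(g,cv2.CV_32F,0,1))
th=np.linspace(0,2*np.pi,120,endpoint=False)
def score(x,y,circ,views):
    s=[]
    for G,c in views:
        for r,z in circ:
            q=proj(c,np.c_[x+r*np.cos(th),y+r*np.sin(th),np.full(120,z)]).astype(np.float32)
            v=cv2.remap(G,q[:,0].reshape(1,-1),q[:,1].reshape(1,-1),cv2.INTER_LINEAR)[0]
            s.append(np.minimum(v,150).mean())
    return np.mean(s)
def fit(x0,y0,circ,views,h=.016):
    best=(0,)
    for st,w in ((.002,h),(.0005,.003)):
        cx,cy=(x0,y0) if best[0]==0 else best[1:]
        for dx in np.arange(-w,w+1e-9,st):
            for dy in np.arange(-w,w+1e-9,st):
                v=score(cx+dx,cy+dy,circ,views); best=max(best,(v,cx+dx,cy+dy))
    return np.round(best,4)
E
python3 - <<'E'
from fit import *
w=ctrl.calibration('wrist')
V={'w1':(gradmag('w1.png'),W1),'w2':(gradmag('w2.png'),W2),'w3':(gradmag('w3.png'),W3),'sc':(gradmag('scene0.png'),S),'si':(gradmag('side0.png'),C)}
wc=[(.062,.085),(.052,.095),(.040,.095)]
for k in V: print('warmer',k,fit(.531,.218,wc,[V[k]]))
print('all wrist',fit(.531,.218,wc,[V[k] for k in('w1','w2','w3')]),'all',fit(.531,.218,wc,list(V.values())))
L={'q_wrist':(gradmag('q_wrist.png'),w),'q_side':(gradmag('q_side.png'),C),'q_scene':(gradmag('q_scene.png'),S)}
lc=[(.055,.02),(.012,.05)]
for k in L: print('lid',k,fit(.475,.01,lc,[L[k]]))
print('all',fit(.475,.01,lc,list(L.values())))
E
```

```text
warmer w1 [112.0351   0.5325   0.2175]
warmer w2 [104.0878   0.532    0.2165]
warmer w3 [105.5338   0.531    0.2155]
warmer sc [106.0456   0.5355   0.2165]
warmer si [122.256    0.5305   0.21  ]
all wrist [102.3971   0.5315   0.2165] all [102.5607   0.5315   0.2165]
lid q_wrist [1.350169e+02 4.780000e-01 9.500000e-03]
lid q_side [1.485726e+02 4.755000e-01 1.000000e-02]
lid q_scene [1.454571e+02 4.790000e-01 9.000000e-03]
all [1.414343e+02 4.780000e-01 9.500000e-03]
```

The warmer axis fits at (0.5318, 0.2165) in three wrist views, with the bail at about 1.72 rad. The lid fits at (0.478, 0.0095). Now I'll re-grip the lid by its knob.

Call:
{"name": "send_rows", "arguments": {"increments": [[[-0.05, -0.15, -0.1, -0.047], [-0.086, -0.26, -0.35, -0.047], [-0.086, -0.26, -0.6, -0.047], [-0.086, -0.26, -0.8, -0.047], [-0.086, -0.26, -0.9, -0.047], [-0.086, -0.26, -0.945, -0.047], [-0.086, -0.26, -0.945, -0.047]]]}}

```text
clock: 18.52
tool_pos: [0.4781, 0.0095, 0.0269]
orientation: [180.0, -0.0, -73.8]
force: [-0.3, 0.5, 1.3]
opening: 0.07
gripper_force: 0.0
```

Call:
{"name": "send_rows", "arguments": {"increments": [[[0, 0, 0, 0], [0, 0, 0, 0], [0, 0, 0, 0], [0, 0, 0, 0], [0, 0, 0, 0], [0, 0, 0, 0]]], "jaw": 0.1}}

```text
clock: 19.27
tool_pos: [0.4776, 0.0093, 0.027]
orientation: [180.0, -0.0, -73.8]
force: [-2.1, -0.1, 2.7]
opening: 0.0234
gripper_force: 30.0
```

Call:
{"name": "send_rows", "arguments": {"increments": [[[0, 0, 0.2, 0], [0, 0, 0.5, 0], [0, 0, 0.7, 0], [0, 0, 0.7, 0], [0, 0, 0.7, 0]]]}}

```text
clock: 19.9
tool_pos: [0.4773, 0.0094, 0.1661]
orientation: [179.9, 0.0, -73.8]
force: [-0.1, 0.3, -2.9]
opening: 0.0233
gripper_force: 30.0
```

Run:
```python
from fit import *
o=ctrl.get_obs(); p=o['tool_pos'];print(o['clock'],p,o['orientation'],o['force'])
L={}
for n in ['side','scene']:
  im,c=snap(n,'g_'+n+'.png'); L[n]=(gradmag('g_'+n+'.png'),c)
obs={}
for dz in np.arange(-.012,.0121,.003):
  z=p[2]-.006+dz; print(round(dz,3),fit(p[0],p[1],[(.055,z)],list(L.values()),.008))
```

```text
19.9 [0.47726792 0.00936455 0.16610802] [ 1.79943392e+02  2.84470621e-02 -7.38392569e+01] [-0.10905934  0.30080036 -2.91319397]
-0.012 [8.22406e+01 4.77800e-01 1.44000e-02]
-0.009 [8.57465e+01 4.78800e-01 1.19000e-02]
-0.006 [9.35072e+01 4.75300e-01 7.90000e-03]
-0.003 [9.59407e+01 4.76300e-01 8.40000e-03]
-0.0 [9.57323e+01 4.77300e-01 9.40000e-03]
0.003 [9.14795e+01 4.75800e-01 5.90000e-03]
0.006 [ 9.69304e+01  4.75800e-01 -1.60000e-03]
0.009 [ 9.81952e+01  4.76300e-01 -1.60000e-03]
0.012 [ 9.46692e+01  4.76800e-01 -1.60000e-03]
```

Call:
{"name": "send_rows", "arguments": {"increments": [[[0.08, 0.28, 0, 0], [0.16, 0.56, 0, 0], [0.23, 0.8, 0, 0], [0.26, 0.95, 0, 0], [0.272, 1, 0, 0], [0.272, 1, 0, 0], [0.272, 1, 0, 0]]]}}

```text
clock: 20.88
tool_pos: [0.532, 0.2083, 0.1667]
orientation: [179.9, -0.0, -73.9]
force: [0.5, -0.3, -2.3]
opening: 0.0235
gripper_force: 30.0
```

Run:
```python
from fit import *
o=ctrl.get_obs(); p=o['tool_pos'];print(o['clock'],p,o['force'])
L=[]
for n in ['side','scene']:
  im,c=snap(n,'h_'+n+'.png'); L.append((gradmag('h_'+n+'.png'),c))
print('lid',[fit(p[0],p[1],[(.055,p[2]-.007)],l,.008) for l in ([L[0]],[L[1]],L)])
print('warmer body',[fit(.5318,.2165,[(.062,.085)],l,.008) for l in ([L[0]],[L[1]],L)])
```

```text
20.875 [0.53196759 0.20827613 0.16672669] [ 0.49507448 -0.329166   -2.33865049]
lid [array([112.9497,   0.533 ,   0.2093]), array([78.756 ,  0.529 ,  0.2068]), array([92.5841,  0.532 ,  0.2073])]
warmer body [array([106.4164,   0.5408,   0.221 ]), array([91.2034,  0.5213,  0.2145]), array([94.2501,  0.5213,  0.215 ])]
```

Call:
{"name": "send_rows", "arguments": {"increments": [[[0, 0.041, 0, 0], [0, 0.041, -0.1, 0], [0, 0.041, -0.17, 0], [0, 0.041, -0.22, 0], [0, 0.041, -0.24, 0], [0, 0.041, -0.26, 0], [0, 0.041, -0.26, 0]]]}}

```text
clock: 21.85
tool_pos: [0.5325, 0.2176, 0.115]
orientation: [-180.0, -0.0, -73.8]
force: [-0.5, 0.4, -2.7]
opening: 0.0232
gripper_force: 30.0
```

The plug has entered the well without any force. I'll press in small steps and watch the force.

Call:
{"name": "send_rows", "arguments": {"increments": [[[0, -0.004, -0.015, 0], [0, -0.004, -0.03, 0], [0, -0.004, -0.045, 0], [0, -0.004, -0.045, 0]]]}}

```text
clock: 22.35
tool_pos: [0.5326, 0.2169, 0.1064]
orientation: [-180.0, -0.0, -73.8]
force: [-0.7, -0.5, 2.2]
opening: 0.0233
gripper_force: 30.0
```

Call:
{"name": "send_rows", "arguments": {"increments": [[[0, 0, -0.01, 0], [0, 0, -0.02, 0], [0, 0, -0.03, 0], [0, 0, -0.03, 0]]]}}

```text
clock: 22.85
tool_pos: [0.5327, 0.217, 0.1019]
orientation: [-179.9, -0.0, -73.8]
force: [-6.0, -2.0, 14.8]
opening: 0.0232
gripper_force: 30.0
```

Call:
{"name": "send_rows", "arguments": {"increments": [[[0.002, 0, -0.007, 0], [0.002, 0, -0.014, 0], [0.002, 0, -0.014, 0]]]}}

```text
clock: 23.22
tool_pos: [0.5329, 0.2169, 0.1016]
orientation: [-179.9, -0.0, -73.7]
force: [-17.6, -3.5, 38.2]
opening: 0.0233
gripper_force: 30.1
```

It's on the hard stop: 38 N with almost no travel, and the lid's z at about 75 mm. I'll relax, release and rise.

Call:
{"name": "send_rows", "arguments": {"increments": [[[-0.002, 0, 0.014, 0], [-0.002, 0, 0.018, 0], [-0.002, 0, 0.018, 0]]]}}

```text
clock: 23.6
tool_pos: [0.5327, 0.217, 0.1019]
orientation: [-179.9, 0.0, -73.8]
force: [-5.3, -1.4, 10.5]
opening: 0.0232
gripper_force: 30.0
```

Call:
{"name": "send_rows", "arguments": {"increments": [[[0, 0, 0, 0], [0, 0, 0, 0], [0, 0, 0, 0]]], "jaw": 0.6}}

```text
clock: 23.98
tool_pos: [0.5324, 0.2168, 0.1004]
orientation: [180.0, -0.0, -73.8]
force: [0.7, 0.3, 0.0]
opening: 0.0478
gripper_force: 0.0
```

Call:
{"name": "send_rows", "arguments": {"increments": [[[0, 0, 0.2, 0], [0.05, -0.2, 0.5, 0], [0.1, -0.4, 0.8, 0], [0.1, -0.4, 0.9, 0], [0.1, -0.4, 0.9, 0]]], "jaw": 0}}

```text
clock: 24.6
tool_pos: [0.5541, 0.1365, 0.2842]
orientation: [-179.6, 0.1, -73.9]
force: [-0.3, 0.2, -1.4]
opening: 0.0083
gripper_force: 0.0
```

Run:
```python
from fit import *
o=ctrl.get_obs(); print(o['clock'],o['tool_pos'],o['orientation'],o['force'])
L=[];obs={}
for n in ['side','scene','wrist']:
  im,c=snap(n,'k_'+n+'.png'); L.append((gradmag('k_'+n+'.png'),c))
  for t,B in [('lid',[.532,.2165,.075]),('lid_knob',[.532,.2165,.125]),('bail_hinge',[.512,.287,.102]),('bail_bar',[.504,.306,.216])]:
    q=proj(c,B)[0]
    l=[d for d in ctrl.spot_point(t,n) if np.linalg.norm(np.array(d['pixel'])[::-1]-q)<25]
    if l: obs.setdefault(t,[]).append((c,l[0]['pixel']))
for t in obs: print(t,len(obs[t])) if len(obs[t])<2 else T(t,*obs[t])
for l in L: print('lid',fit(.532,.2165,[(.055,.095),(.012,.125)],[l],.01))
```

```text
24.6 [0.55409768 0.1364696  0.28420997] [-1.79649389e+02  5.62562971e-02 -7.38844600e+01] [-0.31623276  0.17828737 -1.36897266]
lid [0.5339 0.2179 0.074 ] [[-0.2, 0.6], [-1.2, -0.6], [-1.0, 3.0]]
lid_knob [0.5357 0.2122 0.1361] [[-0.0, -0.0], [-0.0, 0.0]]
bail_hinge [0.5098 0.2897 0.0904] [[-0.4, -0.2], [-0.5, 0.4]]
bail_bar [0.5007 0.3096 0.2092] [[0.3, 0.2], [0.4, -0.4]]
lid [110.1013   0.532    0.219 ]
lid [78.3971  0.535   0.217 ]
lid [74.2577  0.534   0.2055]
```

The lid is home and level. Next, I'll go over and behind the bail bar with closed fingers.

Call:
{"name": "send_rows", "arguments": {"increments": [[[-0.08, 0.28, 0.05, 0], [-0.16, 0.56, 0.05, 0], [-0.24, 0.85, 0.05, 0], [-0.297, 1, 0.05, 0], [-0.297, 1, 0.05, 0], [-0.297, 1, 0.05, 0]]]}}

```text
clock: 26.1
tool_pos: [0.493, 0.3367, 0.2907]
orientation: [180.0, -0.0, -73.8]
force: [-0.2, -0.2, -0.1]
opening: 0.0006
gripper_force: 0.0
```

Call:
{"name": "send_rows", "arguments": {"increments": [[[0, 0.05, -0.1, 0], [0, 0.05, -0.3, 0], [0, 0.05, -0.44, 0], [0, 0.05, -0.44, 0]]]}}

```text
clock: 26.6
tool_pos: [0.4926, 0.3448, 0.2009]
orientation: [179.8, -0.1, -73.9]
force: [-0.5, 0.1, -0.5]
opening: 0.0003
gripper_force: 0.0
```

Call:
{"name": "send_rows", "arguments": {"increments": [[[0.035, -0.12, 0, 0], [0.056, -0.192, 0, 0], [0.077, -0.264, 0, 0], [0.098, -0.336, 0, 0], [0.119, -0.408, -0.02, 0], [0.14, -0.48, -0.06, 0], [0.165, -0.566, -0.1, 0], [0.165, -0.566, -0.1, 0]]]}}

```text
clock: 27.6
tool_pos: [0.5256, 0.2317, 0.1815]
orientation: [179.9, -0.1, -73.9]
force: [-0.4, 0.4, 0.1]
opening: 0.0004
gripper_force: 0.0
```

Run:
```python
from h import *
o=ctrl.get_obs(); print(o['clock'],o['tool_pos'],o['force'])
A=np.array([.5325,.217]);u=np.array([-.279,.960]); obs=[]
for n in ['side','scene','wrist']:
  im,c=snap(n,'m_'+n+'.png')
  l=ctrl.spot_point('bail_bar',n); print(n,proj(c,[*(A+0.0*u),.196])[0].round(),[(np.round(d['pixel'][::-1]),round(d['conf'],2)) for d in l][:3])
  if l: obs.append((c,l[0]['pixel']))
P=T('bar',*obs); print('yw',(P[:2]-A)@u)
```

```text
27.6 [0.52562611 0.23173514 0.18147585] [-0.38331892  0.44868998  0.09355546]
side [256. 131.] []
scene [340. 218.] [(array([192., 114.]), 0.71)]
wrist [256. 212.] [(array([262., 205.]), 0.57)]
bar [0.6401 0.065  0.5576] [[53.1, -27.7], [64.7, 68.1]]
yw -0.17596997966154385
```

Run:
```python
import cv2,numpy as np
a=cv2.imread('pics/m_side.png')[70:210,180:330];b=cv2.imread('pics/m_scene.png')[150:290,270:420]
cv2.imwrite('pics/m.png',np.hstack([cv2.resize(x,(400,373),interpolation=cv2.INTER_CUBIC) for x in(a,b)]))
```

```text
(no output)
```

View pics/m.png

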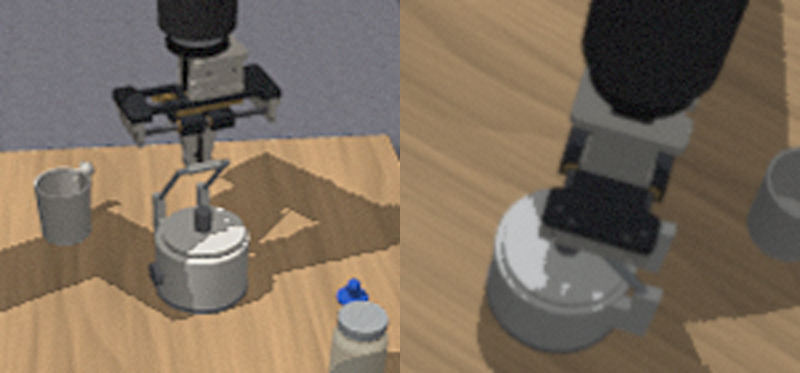

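The side crop shows the bar at crop (200,166), leaning over the knob as predicted, with the lid seated. I'll lift, come over the bar and follow its arc down.

Call:
{"name": "send_rows", "arguments": {"increments": [[[0, 0, 0.22, 0], [0.015, -0.05, 0.24, 0], [0.034, -0.115, 0.2, 0], [0.034, -0.115, 0.06, 0], [0.052, -0.178, -0.012, 0], [0.064, -0.221, -0.088, 0], [0.075, -0.259, -0.172, 0], [0.082, -0.283, -0.257, 0], [0.084, -0.29, -0.317, 0], [0.085, -0.293, -0.36, 0], [0.085, -0.293, -0.36, 0]]]}}

```text
clock: 29.28
tool_pos: [0.5426, 0.175, 0.11]
orientation: [179.9, -0.0, -73.8]
force: [-0.3, 0.7, 0.2]
opening: 0.0005
gripper_force: 0.0
```

Call:
{"name": "send_rows", "arguments": {"increments": [[[0, 0, -0.01, 0], [0, 0, -0.02, 0], [0, 0, -0.03, 0], [0, 0, -0.03, 0]]]}}

```text
clock: 29.78
tool_pos: [0.5435, 0.1755, 0.107]
orientation: [-179.9, 0.0, -73.8]
force: [-6.7, -0.3, 16.2]
opening: 0.0001
gripper_force: 7.7
```

Call:
{"name": "send_rows", "arguments": {"increments": [[[0, 0, -0.01, 0], [0, 0, -0.01, 0]]]}}

```text
clock: 30.02
tool_pos: [0.5436, 0.1755, 0.1067]
orientation: [-179.8, 0.0, -73.7]
force: [-12.0, -0.9, 28.8]
opening: 0.0004
gripper_force: 14.6
```

Call:
{"name": "send_rows", "arguments": {"increments": [[[0, 0, 0.2, 0], [0, 0, 0.5, 0], [0, -0.2, 0.8, 0], [0, -0.6, 0.8, 0], [0, -0.9, 0.8, 0], [0, -0.9, 0.8, 0], [0, -0.9, 0.8, 0]]]}}

```text
clock: 30.9
tool_pos: [0.5428, -0.0063, 0.2631]
orientation: [-180.0, 0.0, -74.0]
force: [1.0, -0.8, 0.1]
opening: 0.0005
gripper_force: 0.0
```

Run:
```python
from fit import *
o=ctrl.get_obs(); print(o['clock'],o['tool_pos'],o['force'])
A=np.array([.5325,.217]);u=np.array([-.279,.960]); obs={};L=[]
for n in ['side','scene','wrist']:
  im,c=snap(n,'z_'+n+'.png')
  if n!='wrist': L.append((gradmag('z_'+n+'.png'),c))
  for t,B in [('lid',[.5325,.217,.075]),('bail_bar',[*(A-.045*u),.102])]:
    q=proj(c,B)[0]; l=ctrl.spot_point(t,n)
    print(n,t,q.round(),[(np.round(d['pixel'][::-1]),round(d['conf'],2)) for d in l][:3])
    l=[d for d in l if np.linalg.norm(np.array(d['pixel'])[::-1]-q)<20]
    if l: obs.setdefault(t,[]).append((c,l[0]['pixel']))
for t in obs:
  if len(obs[t])>1: P=T(t,*obs[t]); print('yw',(P[:2]-A)@u)
print(fit(.5325,.217,[(.055,.095)],L,.01))
```

```text
30.9 [ 0.54284096 -0.00632333  0.26312093] [ 1.03224763 -0.75829204  0.08779229]
side lid [256. 160.] [(array([254., 160.]), 0.85), (array([320., 256.]), 0.81), (array([211., 263.]), 0.72)]
side bail_bar [261. 161.] [(array([313., 178.]), 0.7), (array([262., 159.]), 0.69)]
scene lid [332. 245.] [(array([331., 248.]), 0.88), (array([167., 223.]), 0.79), (array([219., 268.]), 0.36)]
scene bail_bar [314. 234.] [(array([308., 234.]), 0.6), (array([192., 177.]), 0.32)]
wrist lid [223. 318.] [(array([198.,  28.]), 0.89), (array([401.,  87.]), 0.55)]
wrist bail_bar [220. 303.] []
lid [0.5314 0.2216 0.0687] [[1.6, 0.9], [2.2, -1.7]]
yw 0.004754177727122245
bail_bar [0.5537 0.1668 0.111 ] [[1.6, 0.8], [2.1, -1.6]]
yw -0.05409274759683012
[74.518   0.5445  0.2245]
```

The bail is on its stop (28.8 N at tip height 106.7 mm, with the closed pad top expected at 107 mm), the lid is seated and the arm is clear.

```bash
python3 -c "
from plant import ctrl
print(ctrl.close_job())"
```

```text
the job is handed in; nothing more can be done
None
```

I laid the lid flat, picked it up again, pressed it home on the warmer, closed the bail onto it and handed the job in at about 31 s. I got no verdict back, but forces and camera measurements showed the lid seated and the bail on its stop, with the arm clear.

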